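# Set an aluminium blank in the filing jig and clamp it

### The arm

A 6-joint arm with a two-finger parallel gripper is mounted at the origin on a cart in front of the work surface, level with it; the furniture and walls round the work are solid. World frame = base frame: x ahead of the robot, y to its left, z up, the work surface at z = 0. Lengths are in m, angles in rad, forces in N, time in s.
With the tool pointing down it reaches from about 0.275 to 0.775 m from the base axis. Payload 14.6 kg.
Tool frame: the origin (TCP) lies midway between the tips of the shut fingers; the grasp point (between the pads) lies 19 mm behind it (manip.hold_point_z is the distance from the TCP to the grasp point, in m); z points along the fingers, y is the line along which they close (so a half turn about z gives the same grasp; the last joint's range is limited). The gripper opens to 85 mm and grips with 20 to 120 N. Pads are 22 mm wide; open, the fingers measure 114 mm over their backs; the gripper's body (76 mm by 85 mm) begins 54 mm behind the grasp point. The pads swing forward as they close: fully open they stand 13 mm farther back than shut.
Start: joints at [-1.504, 0.263, -0.048, 1.259, 0, 1.415], TCP at [0.115, -0.512, 0.231] pointing down, gripper open.
Joint ranges: [-2.65, 2.65], [-0.89, 1.7], [-1.18, 1.37], [-2.13, 2.11], [-1.35, 1.29], [-3.14, 3.14]. Speed limits (rad/s): [1.89, 1.89, 2.57, 2.79, 3.14, 3.14].

### API

Orientations are given as a rotation vector (axis times angle).
In Python, from plant import monitor, viewer, job, manip gives the robot as it stands. The module is installed in compiled form; this text tells all that it offers.
- The arm moves only by the tool move_arm, never from a script. Its argument "steps" is a list of rows, each a list of 7 numbers: the turn, a rotation vector about the tool's x, y, z in degrees, then the shift along the tool's x, y, z in cm, then the opening, from -1 (shut) to 1 (fully open). In form: [[rx, ry, rz, tx, ty, tz, gripper], ...]. A call has 1 to 12 rows; each row is the pose to reach, as a shift and turn from the pose commanded when the call began, along the tool's axes at that moment; what a row does not reach only later rows make up. A row lasts 1/8 s, in which the tool goes at most 62.5 mm and 10.7 degrees, less where a joint would pass 70% of its speed; a pose out of reach is approached as far as the arm can. A call with a gripper value outside its range is refused whole. The fingers move at their own pace and stop on an object; "squeeze" is the grip in N (left out, the last holds). Time passes only in rows, so rows that repeat a pose let the fingers close. It gives the time, the measured TCP pose, the force, the opening and the grip force at its end, in the units of the state.
- monitor.read_state(): the state, without advancing time (a new reading comes with each control period).
- viewer.get_image(name): name is "scene" or "top" or "wrist"; returns (picture, depth): 400x640x3 uint8, red, green, blue; 400x640 float32, m along the optical axis (not along the pixel's ray), 0 where there is no reading.
- viewer.camera_params(name): a dict with "fx", "fy", "cx", "cy" (pixels), "position" and "attitude" of the camera in the world. Camera axes: x right, y down, z forward; pixel columns grow to the right and rows downward; lengths in m; the calibration is good to about 2 mm. A picture is of the moment at which its call begins: read the wrist's pose just before it. camera_params takes no time and is no camera call; for the wrist camera it gives the pose at the moment of the call.
- job.close_job(): hands the job in; it is judged then, once.
The state is a dict: "t": time; "joint_pos": joint angles; "joint_velocities": joint speeds; "joint_torque": joint torques, N m; "tool_pos": TCP position; "tool_rot": TCP orientation; "ft_force": force on the tool from outside, world axes, zero at the start; "moment": the same for the moment, N m; "opening": finger opening in m; "grasp_force": force on a finger pad.
Only numpy, scipy, OpenCV 4.12 (cv2) and the standard library are available. Lean on these libraries where they do the work, as an engineer would, in place of code of your own. Each camera call takes 0.05 s, during which the arm holds its last target. There are 200 camera calls.

### The job

Set the aluminium blank up in the wooden jig so that its rough front edge can be filed: push it flat against the aluminium fence along its whole side, and along the fence towards the robot until the bare strip at its front, 30 mm wide, sticks out past the end of the steel-topped ledge, with the blue film starting about level with the ledge's end. Then push the red clamp handle all the way down, so that the clamp's rubber foot holds the blank there. Only push: do not lift or tip the blank off the ledge, and leave the marker pen, the tin of clips, the orange lever and the file where they lie.

Things in the scene. Friction and masses are not known exactly. Their poses are not given: they have to be found in the camera images.
- jig: filing jig fixed on the bench. Origin at bench height under the middle of the ledge; x along ledge and fence, away from the robot, y left. Ledge: wooden block, dark steel top 45 mm up, x -65 to 65, y -57.5 to 57.5 mm. Aluminium fence along its right side, 12 mm higher, 16 mm thick; right of it a toggle clamp on a riser. 12 mm plywood base board, x -65 to 65, y -157.5 to 62.5 mm
- ledge_end (a point): middle of the upper edge of the ledge's near end, which faces the robot; axes as the jig's. The blank's front must come to about x = -30 mm from here
- fence_face (a point): point on the fence's inner (left) face at the height of the ledge's top, halfway along the ledge; axes as the jig's: the face lies at y = 0 and runs along x
- sheet: loose aluminium blank, 168 (its x) x 130 (its y) x 4 mm, 0.2 kg, blue film on top but for a bare 30 mm strip at the front. Origin: centre of its underside; -x is the front (to the robot), -y the fence side. At first 1 to 3 cm off the fence, askew, its front just behind the ledge's end. Its left side and far edge always hang over the ledge, so fingertips beside them can reach below it
- sheet_front (a point): middle of the blank's front edge (underside), 84 mm from its origin; the edge that shall stick out past the ledge
- sheet_fence_side (a point): middle of the blank's right side (underside), 65 mm from its origin; the side that shall lie against the fence
- clamp_handle (a joint): red handle of the toggle clamp, rad: 0 = open, 1.05 rad (60 degrees) above level; push it down to 1.05 = level, pointing right, shut and locked. It stays where it is left; about 6 N at the grip turns it, 10 N at the end; the sprung foot meets the blank in the last 0.06 rad. The pivot axis runs along the jig's x through jig point (-22, -117, 78) mm
- handle_grip (a point): point on the red grip's centre line, 80 mm from the pivot; the grip is a round bar 18 mm thick that reaches from 40 to 104 mm from the pivot
- clamp_arm: steel arm of the clamp with a sprung black rubber foot 18 mm across, driven by the handle. Open it stands up over the fence, at most 185 mm above the bench; shut it lies level and its foot presses on the blank at jig point (-22, -20) mm. Origin: its pivot, jig point (-22, -95, 78) mm
- marker: grey and black marker pen, 101 x 11 mm, on the bench behind and left of the jig; leave alone. Origin: under its middle, length along its y
- clip_tin: open tin of trim clips, 68 mm across, 48 mm high, behind the jig; leave alone. Origin: centre of its underside
- pry_tool: orange flat trim lever, 195 x 28 x 9 mm, left of the jig; leave alone. Origin: under its middle, length along its y
- flat_file: flat file with an orange handle, 268 mm long, up to 25 mm high, right of the jig; leave alone. Origin at bench height under the root of the blade; the blade runs 150 mm along +y, the handle 118 mm along -y
Mind the look-alikes: they are no part of the job. What is meant by the sheet is not pink, and is the larger of those in its own colour.

How it is judged:
On the way, in this order (a step that is already met when the one before it is completed fails the run):
1. the blank lies against the fence and sticks out, the clamp still open (x of sheet_front in the frame of ledge_end between -0.04 and -0.02 m and y of sheet_fence_side in the frame of fence_face below 0.004 m and angle between the x axis of sheet and the x axis of jig, either way round below 0.05 rad and value of joint clamp_handle below 0.6 rad), for 0.2 s.
2. the clamp is shut (value of joint clamp_handle above 1 rad), for 0.2 s.
At the end, for the whole second after the job is handed in: The blank's front edge is 20 to 40 mm past the ledge's end, the middle of its side is within 4 mm of the fence and it is square to it within 0.05 rad; the handle is above 1.0 rad, the clamp's foot presses on the blank with more than 1.5 N, and the blank lies flat and still (x of sheet_front in the frame of ledge_end between -0.04 and -0.02 m and y of sheet_fence_side in the frame of fence_face below 0.004 m and angle between the x axis of sheet and the x axis of jig, either way round below 0.05 rad and value of joint clamp_handle above 1 rad and contact force between clamp_arm and sheet above 1.5 N and linear speed of sheet below 0.01 m/s and angle between sheet's own z axis and vertical below 0.06 rad); the robot touches nothing.
It fails at once if the blank is lifted or tipped off the ledge (z of sheet in the frame of jig above 0.06 m or angle between sheet's own z axis and vertical above 0.17 rad).
It fails at once if the marker pen is moved (more than 2 cm) (distance of marker from where it was at the start of the episode above 0.02 m).
It fails at once if the tin of clips is moved (more than 2 cm) (distance of clip_tin from where it was at the start of the episode above 0.02 m).
It fails at once if the orange trim lever is moved (more than 2 cm) (distance of pry_tool from where it was at the start of the episode above 0.02 m).
It fails at once if the file is moved (more than 2 cm) (distance of flat_file from where it was at the start of the episode above 0.02 m).
It also fails if it takes over 51 s, if anything falls off the work surface, if the arm or the gripper's body presses on something with over 40 N, if the wrist force passes 120 N, or if a joint passes its speed limit or range.

## Working session

There is one attempt and no reset: what is moved stays moved. The work goes in short steps, Python scripts to look and compute and a tool call to move; the robot and the scene stay as the last step left them, time stands still between calls to the robot, and variables do not carry over. Pictures are saved under pics/ and viewed, at most 10 in all, crops included, and the job is handed in when it is done.

Besides the shell and the picture viewer there is one more tool, called after "Emit:" by a JSON object that holds its "name" and its "arguments". move_arm: Moves the arm, as the interface text tells. Its arguments: {"type":"object","properties":{"steps":{"type":"array"},"squeeze":{"type":"number"}},"required":["steps"]}

```bash
mkdir -p pics; cat > h.py <<'E'
import numpy as np, cv2
from scipy.spatial.transform import Rotation as R
from plant import monitor, viewer, job, manip
def cam(n):
    p=viewer.camera_params(n); a=np.array(p["attitude"],float)
    M=a if a.shape==(3,3) else (R.from_rotvec(a).as_matrix() if a.size==3 else R.from_quat(a).as_matrix())
    return p,M,np.array(p["position"])
def ray(c,uv,z):
    p,M,o=c; uv=np.atleast_2d(np.array(uv,float))
    d=np.c_[(uv[:,0]-p["cx"])/p["fx"],(uv[:,1]-p["cy"])/p["fy"],np.ones(len(uv))]@M.T
    return o+d*((z-o[2])/d[:,2])[:,None]
def proj(c,P):
    p,M,o=c; q=(np.atleast_2d(P)-o)@M
    return np.c_[p["fx"]*q[:,0]/q[:,2]+p["cx"],p["fy"]*q[:,1]/q[:,2]+p["cy"]]
def cloud(c,D):
    p,M,o=c; v,u=np.mgrid[:D.shape[0],:D.shape[1]]
    return o+np.stack([(u-p["cx"])/p["fx"]*D,(v-p["cy"])/p["fy"]*D,D],-1)@M.T
def save(n,im): cv2.imwrite("pics/"+n,im[...,::-1])
E
python3 - <<'E'
from h import *
for n in("top","scene"):
    im,D=viewer.get_image(n); save(n+"0.png",im); np.savez(n+"0.npz",im=im,D=D); print(n,viewer.camera_params(n))
print(monitor.read_state())
E
```

```text
top {'fx': 511.31397837899306, 'fy': 511.31397837899306, 'cx': 319.2318843698688, 'cy': 193.2953435007282, 'position': array([0.41774313, 0.04248349, 1.3258539 ]), 'attitude': array([-2.17742287,  2.18164675, -0.11455771])}
scene {'fx': 437.36935796621816, 'fy': 437.36935796621816, 'cx': 317.1725342424955, 'cy': 199.0971560632262, 'position': array([-0.27564233,  0.70032846,  0.63973874]), 'attitude': array([-0.99811667,  2.10630922, -1.30656606])}
{'t': 0.1, 'joint_pos': array([-1.50427333e+00,  2.63475169e-01, -4.88549083e-02,  1.25940909e+00,
       -3.81627845e-05,  1.41547845e+00]), 'joint_velocities': array([ 2.29793646e-03, -1.11071413e-03,  4.72277845e-04, -1.43106294e-03,
       -6.15019684e-05, -1.43020618e-03]), 'joint_torque': array([ 5.39287765e-03, -6.38574243e+01,  3.85066187e+01,  9.75560717e-03,
        4.03954800e-05, -1.79686759e-05]), 'tool_pos': array([ 0.11547208, -0.51189334,  0.23087996]), 'tool_rot': array([-3.12134860e+00, -3.47648295e-01, -5.84280032e-06]), 'ft_force': array([ 0.02306977, -0.80274402, -0.39342555]), 'moment': array([-0.0467272 ,  0.09820342, -0.00034126]), 'grasp_force': 0.0, 'opening': 0.0854718972929966}
```

View pics/top0.png

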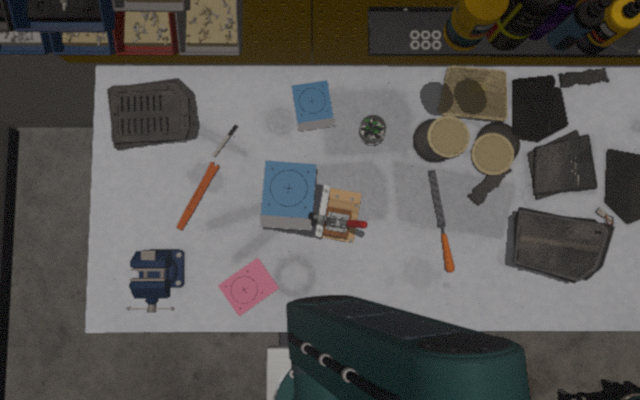

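View pics/scene0.png

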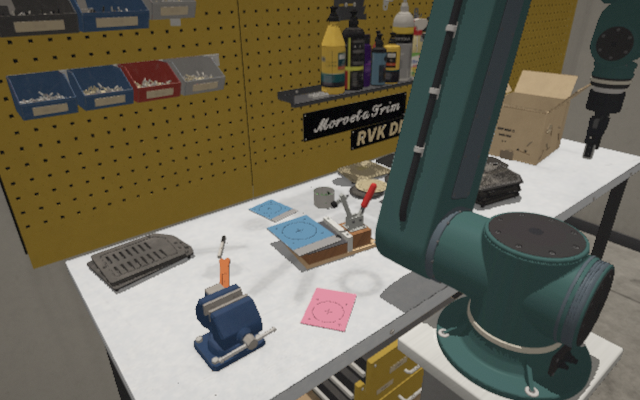

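The look-alikes in the top view are a large blue sheet on the jig at (290,195), a small blue one at (313,105) and a pink one at (248,287). The large blue one fits, because it is not pink and is the bigger of the two blues. I'll confirm it in an enlarged crop and measure.

```bash
python3 - <<'E'
from h import *
d=np.load("top0.npz"); im,D=d["im"],d["D"]; c=cam("top")
save("crop0.png",cv2.resize(im[145:255,245:385],None,fx=5.4,fy=5.4,interpolation=cv2.INTER_CUBIC))
hsv=cv2.cvtColor(im,cv2.COLOR_RGB2HSV)
m=cv2.inRange(hsv,(98,80,80),(115,255,255)); m[:, :250]=0;m[:,330:]=0;m[:150]=0;m[245:]=0
m=cv2.morphologyEx(m,cv2.MORPH_CLOSE,np.ones((9,9)))
k=max(cv2.findContours(m,0,2)[0],key=cv2.contourArea); r=cv2.minAreaRect(k); b=cv2.boxPoints(r)
print(r,b); print(ray(c,b,0.049))
P=cloud(c,D)
for z0,z1 in((.042,.047),(.047,.052),(.053,.062),(.008,.016)):
    q=(P[...,2]>z0)&(P[...,2]<z1)&(D>0); q[:150]=0;q[255:]=0;q[:,:250]=0;q[:,:][:,385:]=0
    ys,xs=np.where(q); 
    if len(xs): print(z0,len(xs),xs.min(),xs.max(),ys.min(),ys.max(), np.median(P[q],0))
E
```

```text
((288.4179992675781, 189.09385681152344), (51.10647201538086, 53.2753791809082), 4.289153099060059) [[260.94412 213.74582]
 [264.92856 160.61966]
 [315.89188 164.4419 ]
 [311.90744 217.56805]]
[[0.48568322 0.1724515  0.049     ]
 [0.6196253  0.16350488 0.049     ]
 [0.60981174 0.03509679 0.049     ]
 [0.47589787 0.0452979  0.049     ]]
0.042 1637 260 347 161 236 [0.52523154 0.09509618 0.04529002]
0.047 2009 260 351 161 237 [0.52739472 0.10247978 0.04890871]
0.053 674 263 351 162 237 [0.48167673 0.00762424 0.05571915]
0.008 669 265 361 165 253 [ 0.51491569 -0.04192005  0.01092618]
```

View pics/crop0.png

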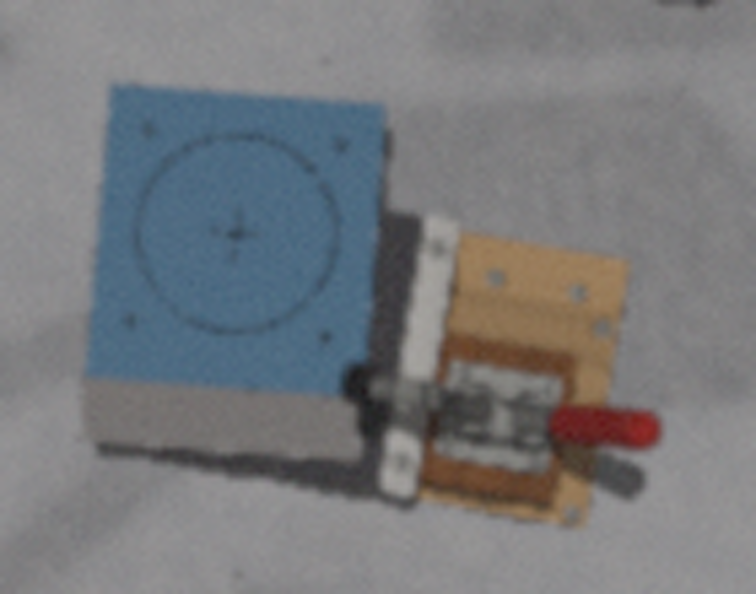

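The crop shows the big blue blank with its bare strip at the front, on the dark ledge. The white fence runs from crop (440,215) to (395,495), the rubber foot of the open clamp is at (355,385), and the red grip ends at (650,430). The target is confirmed.

```bash
python3 - <<'E'
from h import *
d=np.load("top0.npz"); im,D=d["im"],d["D"]; c=cam("top")
f=lambda L:np.array(L)/5.4+[245,145]-0.4
F=ray(c,f([(426,213),(460,222),(415,505),(379,490)]),.057); print("fence",F.round(4))
B=ray(c,f([(628,262),(585,525),(458,233)]),.012); print("board",B.round(4))
S=ray(c,f([(112,86),(385,105),(360,460),(83,440)]),.049); print("sheet",S.round(4), np.degrees(np.arctan2(*(S[0]-S[3])[1::-1])),np.degrees(np.arctan2(*(S[1]-S[2])[1::-1])),S.mean(0))
ang=[np.arctan2(*(a-b)[1::-1]) for a,b in((F[0],F[3]),(F[1],F[2]),(B[0],B[1]))]; print(np.degrees(ang))
y=np.mean(ang); X=np.array([np.cos(y),np.sin(y)]);Y=np.array([-X[1],X[0]])
# jig coords: fence corners (65,-57.5),(65,-73.5),(-65,-73.5),(-65,-57.5); is fence inner face at -57.5 or -41.5?
for n,p,q in(("f",F,[(65,-57.5),(65,-73.5),(-65,-73.5),(-65,-57.5)]),("b",B,[(65,-157.5),(-65,-157.5),(65,-73.5)])):
    for a,(u,v) in zip(p,q): print(n,(a[:2]-X*u/1e3-Y*v/1e3).round(4))
E
```

```text
fence [[0.5592 0.0163 0.057 ]
 [0.555  0.0006 0.057 ]
 [0.4247 0.0217 0.057 ]
 [0.4316 0.0382 0.057 ]]
board [[ 5.405e-01 -8.120e-02  1.200e-02]
 [ 4.153e-01 -5.960e-02  1.200e-02]
 [ 5.545e-01  1.000e-04  1.200e-02]]
sheet [[0.6199 0.1625 0.049 ]
 [0.6108 0.0351 0.049 ]
 [0.4455 0.0469 0.049 ]
 [0.455  0.1746 0.049 ]] -4.215729607655593 -4.097591462252088 [0.5327776  0.10477681 0.049     ]
[-9.75884356 -9.23548833 -9.81876049]
f [0.5047 0.0838]
f [0.5031 0.0839]
f [0.501  0.0834]
f [0.5052 0.0841]
b [0.5027 0.0849]
b [0.5057 0.0849]
b [0.5027 0.0834]
```

Jig: origin about (0.504, 0.084), yaw −9.6°. Blank: centre at jig (25, 25) mm, about 5.4° askew. My plan is to push with both open fingertips, first on the far edge and then on the left side, then press the handle. I'll start with a helper that turns jig targets into tool rows.

```bash
cat >> h.py <<'E'
J0=np.array([.5037,.084]); JY=np.radians(-9.6)
JR=R.from_euler("z",JY)
def w(x,y,z): return np.r_[J0,0]+JR.apply([x/1e3,y/1e3,z/1e3])
def jc(p): return JR.inv().apply(np.array(p)-np.r_[J0,0])*1e3
def go(*targets,deg=None):
    """rows from the current pose: target jig mm (x,y,z); tool x at jig-relative yaw deg, pointing down"""
    s=monitor.read_state(); r0=R.from_rotvec(s["tool_rot"])
    y=np.radians(deg)+JY; r1=R.from_matrix(np.array([[np.cos(y),np.sin(y),0],[np.sin(y),-np.cos(y),0],[0,0,-1.]]).T)
    print("t",s["t"],"jig",jc(s["tool_pos"]).round(1),"F",s["ft_force"].round(1),"turn",np.degrees((r0.inv()*r1).as_rotvec()).round(1))
    for t in targets: print(t,"shift cm",(r0.inv().apply(w(*t)-s["tool_pos"])*100).round(2))
E
python3 -c "
from h import *
go((145,20,280),deg=180)"
```

```text
t 0.1 jig [-283.4 -652.3  230.9] F [ 0.  -0.8 -0.4] turn [-0.000e+00 -1.000e-01 -1.577e+02]
(145, 20, 280) shift cm [ 65.16 -45.94  -4.86]
```

Emit:
{"name": "move_arm", "arguments": {"steps": [[0,0,-10,0,0,-4.9,1],[0,0,-20,3.3,-2.3,-4.9,1],[0,0,-31,8.5,-6,-4.9,1],[0,0,-41,13.8,-9.7,-4.9,1],[0,0,-52,19,-13.4,-4.9,1],[0,0,-62,24.2,-17.1,-4.9,1],[0,0,-73,29.4,-20.7,-4.9,1],[0,0,-84,34.6,-24.4,-4.9,1],[0,0,-94,39.8,-28,-4.9,1],[0,0,-105,45,-31.7,-4.9,1],[0,0,-115,50.2,-35.4,-4.9,1],[0,0,-126,55.4,-39,-4.9,1]]}}

```text
t: 1.6
tool_pos: [0.5629, -0.0169, 0.2801]
tool_rot: [-1.105, -2.941, 0.0]
ft_force: [0.2, -1.1, 0.1]
opening: 0.0856
grasp_force: 0.0
```

```bash
python3 -c "
from h import *
go((145,20,280),(145,20,120),deg=180)"
```

```text
t 1.6 jig [ 75.2 -89.6 280.1] F [ 0.2 -1.1  0.1] turn [ -0.   -0.  -31.6]
(145, 20, 280) shift cm [-2.1e-01  1.3e+01  1.0e-02]
(145, 20, 120) shift cm [-0.21 13.   16.01]
```

Emit:
{"name": "move_arm", "arguments": {"steps": [[0,0,-10,-0.1,5,0,1],[0,0,-20,-0.2,10,0,1],[0,0,-31.6,-0.2,13,2,1],[0,0,-31.6,-0.2,13,7,1],[0,0,-31.6,-0.2,13,12,1],[0,0,-31.6,-0.2,13,12,1]]}}

```text
t: 2.35
tool_pos: [0.6473, 0.0772, 0.1571]
tool_rot: [-0.272, -3.123, 0.001]
ft_force: [-0.2, 0.5, 0.4]
opening: 0.0854
grasp_force: 0.0
```

```bash
python3 - <<'E'
from h import *
go((145,20,12),deg=180)
c=cam("wrist"); im,D=viewer.get_image("wrist"); save("w1.png",im); print(c[2],c[1][:,2],monitor.read_state()["opening"])
E
```

```text
t 2.35 jig [142.8  17.2 157.1] F [-0.2  0.5  0.4] turn [-0.1 -0.4 -0.3]
(145, 20, 12) shift cm [-0.32  0.3  14.51]
[0.56503728 0.09062544 0.30082948] [ 0.3117378  -0.05479301 -0.94858698] 0.08526771967974517
```

View pics/w1.png

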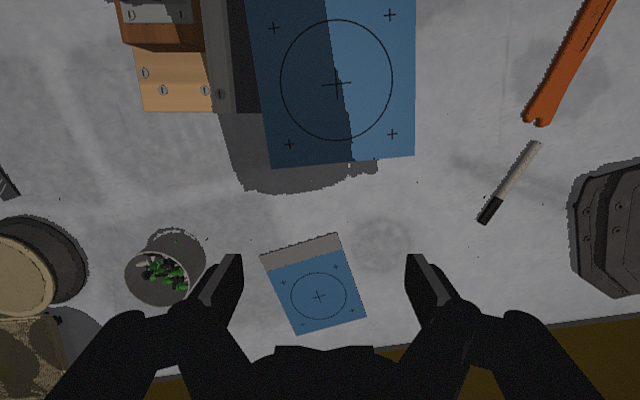

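The wrist view shows the blank's far edge from (270,168) to (413,156), the fence's far end at (215–237,113), the tin at (160,275), the pen at (510,180), and the small blue sheet lying behind. The fingers will come down clear of all of these.

```bash
python3 - <<'E'
from h import *
c=cam("wrist")
S=ray(c,[(271,168),(414,156),(246,0),(415,0)],.049); print("sheet far corners jig",[jc(p).round(1) for p in S])
F=ray(c,[(236,113),(213,113),(229,0)],.057); print("fence",[jc(p).round(1) for p in F])
print("board",[jc(p).round(1) for p in ray(c,[(143,111)],.012)])
print("tin",jc(ray(c,[(160,275)],.048)[0]))
go((145,20,12),(145,25,12),deg=180)
E
```

```text
sheet far corners jig [array([117. , -31.6,  49. ]), array([106.7,  98.2,  49. ]), array([-14.3, -42.2,  49. ]), array([-13.6,  87.4,  49. ])]
fence [array([ 68.4, -56.2,  57. ]), array([ 68.2, -75.4,  57. ]), array([-12., -53.,  57.])]
board [array([  67.4, -160.8,   12. ])]
tin [ 230.80751834 -155.62827846   48.        ]
t 2.4 jig [144.3  17.4 160.1] F [0.6 0.2 0.8] turn [-0.  -0.1 -0.4]
(145, 20, 12) shift cm [-0.11  0.27 14.81]
(145, 25, 12) shift cm [-0.1   0.77 14.81]
```

Emit:
{"name": "move_arm", "arguments": {"steps": [[0,0,-0.4,-0.1,0.8,5,1],[0,0,-0.4,-0.1,0.8,10,1],[0,0,-0.4,-0.1,0.8,14.8,1],[0,0,-0.4,-0.1,0.8,14.8,1]]}}

```text
t: 2.9
tool_pos: [0.6515, 0.0847, 0.0119]
tool_rot: [-0.262, -3.128, 0.0]
ft_force: [-0.8, -0.8, 0.4]
opening: 0.0851
grasp_force: 0.0
```

```bash
python3 - <<'E'
from h import *
go((120,25,12),(86,25,12),deg=180)
E
```

```text
t 2.9 jig [145.6  25.3  11.9] F [-0.8 -0.8  0.4] turn [-0.  -0.1  0. ]
(120, 25, 12) shift cm [ 2.56 -0.03 -0.  ]
(86, 25, 12) shift cm [ 5.96 -0.03  0.01]
```

Emit:
{"name": "move_arm", "arguments": {"steps": [[0,0,0,1,0,0,1],[0,0,0,1.8,0,0,1],[0,0,0,2.4,0,0,1],[0,0,0,2.9,0,0,1],[0,0,0,3.4,0,0,1],[0,0,0,3.9,0,0,1],[0,0,0,4.3,0,0,1],[0,0,0,4.7,0,0,1],[0,0,0,5.1,0,0,1],[0,0,0,5.4,0,0,1],[0,0,0,5.6,0,0,1],[0,0,0,5.6,0,0,1]]}}

```text
t: 4.4
tool_pos: [0.5963, 0.0941, 0.0122]
tool_rot: [-0.261, -3.13, 0.0]
ft_force: [0.6, 0.9, 0.4]
opening: 0.0849
grasp_force: 0.0
```

```bash
python3 - <<'E'
from h import *
go((86,25,12),deg=180)
im,D=viewer.get_image("top"); save("t1.png",cv2.resize(im[145:255,245:385],None,fx=5.4,fy=5.4,interpolation=cv2.INTER_CUBIC))
E
```

```text
t 4.4 jig [89.6 25.4 12.2] F [0.6 0.9 0.4] turn [-0.  -0.   0.1]
(86, 25, 12) shift cm [ 0.36 -0.04  0.02]
```

View pics/t1.png

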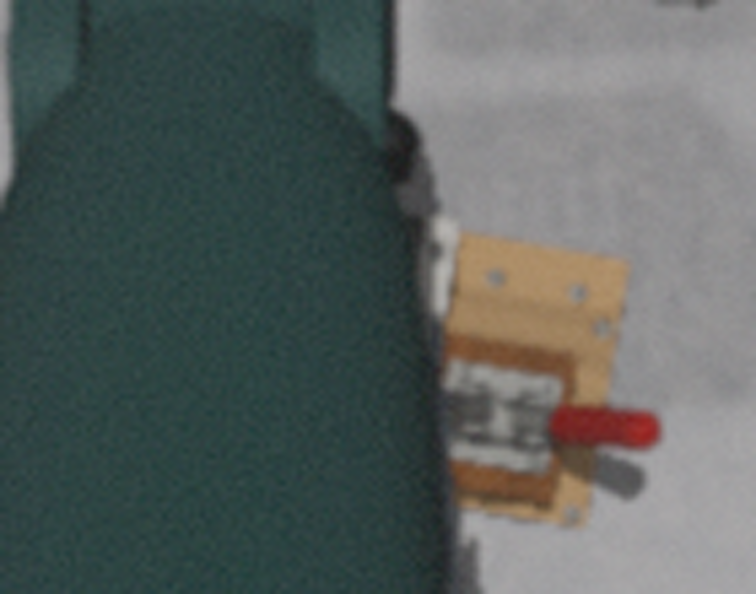

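The arm hides the blank from the top camera, so I'll use the wrist camera.

```bash
python3 - <<'E'
from h import *
c=cam("wrist"); im,D=viewer.get_image("wrist"); im2,D2=viewer.get_image("scene")
save("w2.png",np.vstack([im[:300],cv2.resize(im2[190:290,230:443],(640,300),interpolation=cv2.INTER_CUBIC)]))
E
```

```text
(no output)
```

View pics/w2.png

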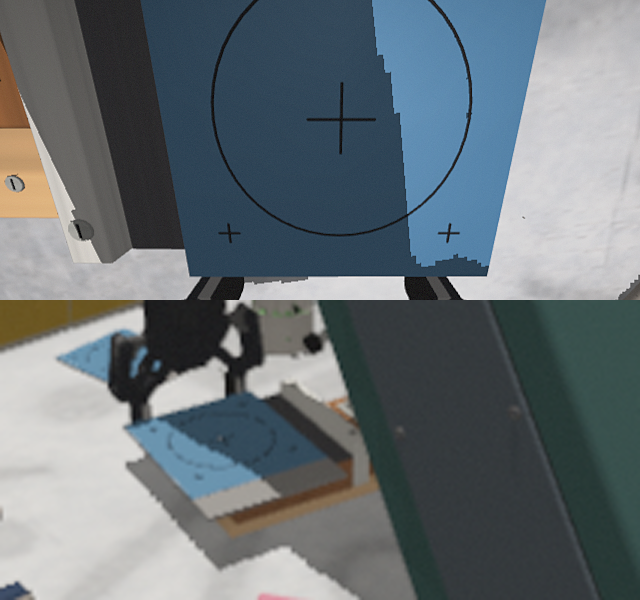

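Both fingertips touch the far edge, which lies level at row 276 from (189) to (488). The ledge's far end is at (132–184,248) and the fence's inner face is to the left. I'll measure how far the blank sticks out relative to the ledge's far end.

```bash
python3 - <<'E'
from h import *
c=cam("wrist")
print("sheet",[jc(p).round(1) for p in ray(c,[(190,276),(489,275),(141,0),(546,0)],.049)])
print("ledge",[jc(p).round(1) for p in ray(c,[(140,248),(182,248)],.045)])
print("fence",[jc(p).round(1) for p in ray(c,[(131,248),(76,0)],.057)], [jc(p).round(1) for p in ray(c,[(131,248),(76,0)],.045)])
E
```

```text
sheet [array([ 77.7, -34. ,  49. ]), array([77.1, 96.7, 49. ]), array([-25.2, -34.2,  49. ]), array([-25.4,  95.5,  49. ])]
ledge [array([ 66.2, -55.9,  45. ]), array([ 66.2, -37.6,  45. ])]
fence [array([ 59.6, -50.7,  57. ]), array([-22.9, -49. ,  57. ])] [array([ 66.2, -59.9,  45. ]), array([-26.4, -57.9,  45. ])]
```

The overhang at the far end is 11.3 mm and should be 8, so I'll push 3.4 mm more, then back off and rise.

Emit:
{"name": "move_arm", "arguments": {"steps": [[0,0,0,0.2,0,0,1],[0,0,0,0.35,0,0,1],[0,0,0,0.35,0,0,1],[0,0,0,-1,0,0,1],[0,0,0,-2.2,0,0,1],[0,0,0,-2.2,0,-5,1],[0,0,0,-2.2,0,-11,1],[0,0,0,-2.2,0,-11,1]]}}

```text
t: 5.55
tool_pos: [0.6215, 0.0903, 0.1267]
tool_rot: [0.261, 3.123, 0.001]
ft_force: [0.5, 0.4, -0.5]
opening: 0.0856
grasp_force: 0.0
```

```bash
python3 - <<'E'
from h import *
go((-10,130,120),deg=90)
c=cam("wrist"); im,D=viewer.get_image("wrist")
d=im.astype(int); m=((d[...,2]-d[...,0]>35)*255).astype(np.uint8); m[:,:100]=0; m[290:]=0
k=max(cv2.findContours(m,0,2)[0],key=cv2.contourArea); b=cv2.boundingRect(k); print(b)
q=k[:,0]
for u in np.linspace(b[0]+25,b[0]+b[2]-25,4).astype(int):
    v=q[np.abs(q[:,0]-u)<3][:,1].max(); print(u,v,jc(ray(c,[(u,v)],.049)[0]).round(1))
E
```

```text
t 5.55 jig [115.1  25.9 126.7] F [ 0.5  0.4 -0.5] turn [ 0.4  0.3 90. ]
(-10, 130, 120) shift cm [12.5  10.42  0.6 ]
(355, 0, 75, 159)
380 109 [36.5 66.8 49. ]
388 102 [31.6 72.3 49. ]
396 87 [21.3 77.4 49. ]Traceback (most recent call last):
  File "<stdin>", line 8, in <module>
    return umr_maximum(a, axis, None, out, keepdims, initial, where)
ValueError: zero-size array to reduction operation maximum which has no identity
```

Emit:
{"name": "move_arm", "arguments": {"steps": [[0,0,10,1,2,0,1],[0,0,20,2,5,0,1],[0,0,30,3.5,8,0,1],[0,0,40,5,10.4,0,1],[0,0,50,7,10.4,0,1],[0,0,60,9,10.4,0,1],[0,0,70,10.5,10.4,0,1],[0,0,80,12,10.4,0,1],[0,0,90,12.5,10.4,0,1],[0,0,90,12.5,10.4,0,1]]}}

```text
t: 6.85
tool_pos: [0.512, 0.2136, 0.1213]
tool_rot: [-2.397, -2.03, 0.002]
ft_force: [0.4, -0.4, 0.3]
opening: 0.0855
grasp_force: 0.0
```

```bash
python3 - <<'E'
from h import *
go((-10,130,12),deg=90)
E
```

```text
t 6.85 jig [-13.4 129.2 121.3] F [ 0.4 -0.4  0.3] turn [-0.1  0.   0.1]
(-10, 130, 12) shift cm [ 0.09  0.35 10.93]
```

Emit:
{"name": "move_arm", "arguments": {"steps": [[0,0,0,0.1,0.3,5,1],[0,0,0,0.1,0.3,10.9,1],[0,0,0,0.1,0.3,10.9,1],[0,0,0,-1,0.3,10.9,1],[0,0,0,-1.8,0.3,10.9,1],[0,0,0,-2.4,0.3,10.9,1],[0,0,0,-2.9,0.3,10.9,1],[0,0,0,-3.4,0.3,10.9,1],[0,0,0,-3.8,0.3,10.9,1],[0,0,0,-4.1,0.3,10.9,1],[0,0,0,-4.3,0.3,10.9,1],[0,0,0,-4.3,0.3,10.9,1]]}}

```text
t: 8.35
tool_pos: [0.508, 0.1706, 0.0132]
tool_rot: [2.399, 2.029, -0.001]
ft_force: [-0.0, 0.0, 1.1]
opening: 0.0859
grasp_force: 0.0
```

```bash
python3 - <<'E'
from h import *
go((-10,83,12),deg=90)
im,_=viewer.get_image("top"); im2,D2=viewer.get_image("scene")
save("s3.png",np.hstack([cv2.resize(im[150:250,250:350],(400,400),interpolation=cv2.INTER_CUBIC),cv2.resize(im2[200:280,270:350],(400,400),interpolation=cv2.INTER_CUBIC)]))
E
```

```text
t 8.35 jig [-10.2  86.1  13.2] F [-0.   0.   1.1] turn [-0.  0.  0.]
(-10, 83, 12) shift cm [-0.31  0.02  0.12]
```

View pics/s3.png

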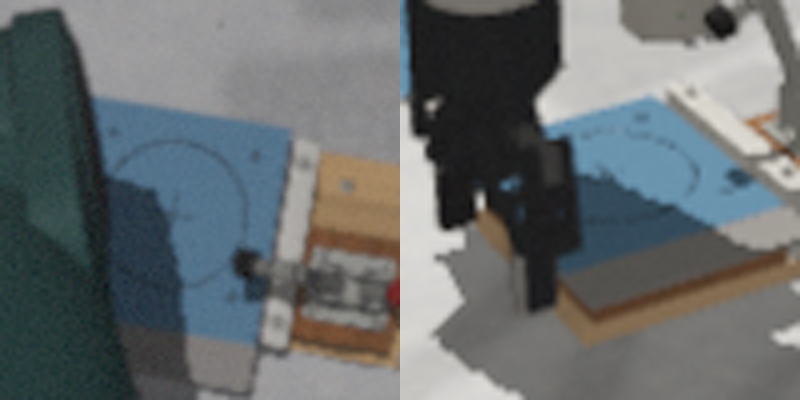

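The blank is square and a few millimetres from the fence, and the bare strip sticks out at the front. I'll push on gently until a force builds up.

Emit:
{"name": "move_arm", "arguments": {"steps": [[0,0,0,-0.1,0,0,1],[0,0,0,-0.2,0,0,1],[0,0,0,-0.3,0,0,1],[0,0,0,-0.35,0,0,1],[0,0,0,-0.35,0,0,1]]}}

```text
t: 9.07
tool_pos: [0.5079, 0.1678, 0.0134]
tool_rot: [-2.398, -2.028, -0.002]
ft_force: [1.6, 5.5, -1.1]
opening: 0.0857
grasp_force: 2.8
```

Emit:
{"name": "move_arm", "arguments": {"steps": [[0,0,0,-0.1,0,0,1],[0,0,0,-0.1,0,0,1]]}}

```text
t: 9.32
tool_pos: [0.5082, 0.1676, 0.0136]
tool_rot: [-2.397, -2.028, -0.005]
ft_force: [1.6, 11.7, -1.2]
opening: 0.0856
grasp_force: 6.1
```

```bash
python3 - <<'E'
from h import *
go((-10,83,12),deg=90)
E
```

```text
t 9.325 jig [-9.5 83.2 13.6] F [ 1.6 11.7 -1.2] turn [ 0.  -0.2  0.1]
(-10, 83, 12) shift cm [-0.02 -0.05  0.16]
```

Emit:
{"name": "move_arm", "arguments": {"steps": [[0,0,0,1,0,0,-1],[0,0,0,3.5,0,0,-1],[0,0,0,3.5,0,-5,-1],[0,0,0,3.5,0,-11,-1],[0,0,0,3.5,0,-17,-1],[0,0,0,3.5,0,-23,-1],[0,0,0,3.5,0,-26,-1],[0,0,0,3.5,0,-26,-1]]}}

```text
t: 10.32
tool_pos: [0.514, 0.2012, 0.2753]
tool_rot: [2.397, 2.028, 0.005]
ft_force: [-0.6, 0.9, -0.3]
opening: -0.0002
grasp_force: 0.0
```

```bash
python3 - <<'E'
from h import *
go((-22,-155,270),(-22,-149,165),deg=90)
go((-22,-155,270),(-22,-149,165),deg=180)
E
```

```text
t 10.325 jig [ -9.4 117.3 275.3] F [-0.6  0.9 -0.3] turn [ 0.2 -0.1  0.1]
(-22, -155, 270) shift cm [-27.23  -1.29   0.5 ]
(-22, -149, 165) shift cm [-26.64  -1.33  11.  ]
t 10.325 jig [ -9.4 117.3 275.3] F [-0.6  0.9 -0.3] turn [  0.2   0.1 -89.9]
(-22, -155, 270) shift cm [-27.23  -1.29   0.5 ]
(-22, -149, 165) shift cm [-26.64  -1.33  11.  ]
```

Emit:
{"name": "move_arm", "arguments": {"steps": [[0,0,0,-4,-0.3,0,-1],[0,0,0,-9.5,-0.6,0,-1],[0,0,0,-15,-0.9,0,-1],[0,0,0,-20,-1.1,0,-1],[0,0,0,-25,-1.3,0,-1],[0,0,0,-27.2,-1.3,0,-1],[0,0,0,-27.2,-1.3,0,-1]]}}

```text
t: 11.2
tool_pos: [0.4548, -0.0661, 0.2723]
tool_rot: [-2.4, -2.025, 0.002]
ft_force: [0.7, 1.4, -0.7]
opening: -0.0001
grasp_force: 0.0
```

```bash
python3 - <<'E'
from h import *
go((-22,-149,165),deg=90)
c=cam("wrist")
im,_=viewer.get_image("top"); im1,D1=viewer.get_image("wrist")
np.savez("w4.npz",im=im1,D=D1)
save("w4.png",np.hstack([cv2.resize(im[150:250,250:350],(400,400),interpolation=cv2.INTER_CUBIC),cv2.resize(im1,None,fx=.625,fy=.625)[:400]] ) if 0 else np.vstack([cv2.resize(im[150:250,250:410],(320,200),interpolation=cv2.INTER_CUBIC).repeat(1,0) if 0 else cv2.resize(im[150:240,250:410],(640,360),interpolation=cv2.INTER_CUBIC)[:200+40],im1[:360]]))
E
```

```text
t 11.2 jig [ -23.2 -156.2  272.3] F [ 0.7  1.4 -0.7] turn [-0.1  0.  -0.1]
(-22, -149, 165) shift cm [ 0.72  0.14 10.73]
```

View pics/w4.png

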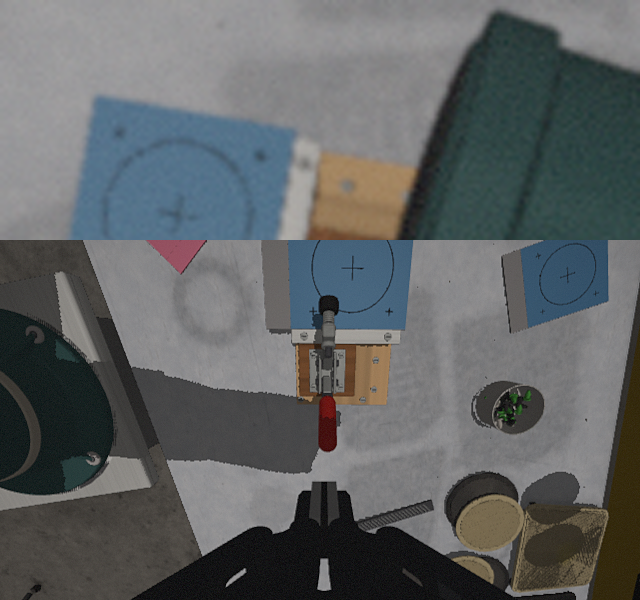

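The wrist view shows the blank flush against the fence along row ~88, the film edge at column ~290 about level with the fence's end at ~293, and the bare strip out to column 265. The red grip runs from (328,160) to (328,208) and the fingers are behind it. I'll get the numbers.

```bash
python3 - <<'E'
from h import *
c=cam("wrist"); d=np.load("w4.npz"); im,D=d["im"],d["D"]
j=lambda L,z:[jc(p).round(1) for p in ray(c,L,z)]
print("film/front edge, at fence",j([(289,80),(266,80),(264,10),(290,10),(407,88)],.049))
print("fence near end",j([(292,90),(292,102),(401,90)],.057)," board",j([(387,163),(296,163)],.012))
a=im.astype(int); m=(a[...,0]>90)&(a[...,1]<50)&(a[...,2]<50); m[:140]=0;m[230:]=0; m[:,:300]=0;m[:,350:]=0
P=cloud(c,D)[m]; Q=np.array([jc(p) for p in P]); Q=Q[Q[:,2]>60]
for y in range(-180,-120,10):
    s=Q[abs(Q[:,1]-y)<2]; 
    if len(s): print(y,len(s),s[:,0].mean().round(1),s[:,2].max().round(1))
print(Q.min(0),Q.max(0))
E
```

```text
film/front edge, at fence [array([-66.1, -47.8,  49. ]), array([-93.7, -47.8,  49. ]), array([-91.2,  24.4,  49. ]), array([-62.2,  24.5,  49. ]), array([ 76.1, -56.6,  49. ])]
fence near end [array([-62.1, -59.3,  57. ]), array([-62.5, -72.8,  57. ]), array([ 67. , -59.2,  57. ])]  board [array([  67. , -156.1,   12. ]), array([ -64.4, -156.2,   12. ])]
-140 71 -20.0 142.2
-130 58 -20.5 125.8
[ -27.26129499 -144.57043369  114.28199632] [-12.40675091 -72.91660295 415.75619453]
```

Emit:
{"name": "move_arm", "arguments": {"steps": [[0,0,0,1.5,0.3,4,-1],[0,0,0,1.5,0.3,9,-1],[0,0,0,1.5,0.3,10.2,-1],[0,0,0,1.5,0.3,10.2,-1]]}}

```text
t: 11.8
tool_pos: [0.4608, -0.0504, 0.1717]
tool_rot: [-2.397, -2.029, 0.001]
ft_force: [0.0, -0.3, -0.0]
opening: -0.0005
grasp_force: 0.0
```

```bash
python3 - <<'E'
from h import *
T=[]
for a in (60,50,40,30,20,10,5,0,0):
    t=np.radians(a); T.append((-20,round(-117-86*np.cos(t)+9*np.sin(t)+11,1),round(78+86*np.sin(t)+9*np.cos(t),1)))
go(*T,deg=90)
E
```

```text
t 11.8 jig [ -19.9 -139.6  171.7] F [ 0.  -0.3 -0. ] turn [-0.  -0.   0.1]
(-20, np.float64(-141.2), np.float64(157.0)) shift cm [-0.16 -0.01  1.47]
(-20, np.float64(-154.4), np.float64(149.7)) shift cm [-1.48 -0.01  2.2 ]
(-20, np.float64(-166.1), np.float64(140.2)) shift cm [-2.65 -0.01  3.15]
(-20, np.float64(-176.0), np.float64(128.8)) shift cm [-3.64 -0.01  4.29]
(-20, np.float64(-183.7), np.float64(115.9)) shift cm [-4.41 -0.01  5.58]
(-20, np.float64(-189.1), np.float64(101.8)) shift cm [-4.95 -0.01  6.99]
(-20, np.float64(-190.9), np.float64(94.5)) shift cm [-5.13 -0.01  7.72]
(-20, np.float64(-192.0), np.float64(87.0)) shift cm [-5.24 -0.01  8.47]
(-20, np.float64(-192.0), np.float64(87.0)) shift cm [-5.24 -0.01  8.47]
```

Emit:
{"name": "move_arm", "arguments": {"steps": [[0,0,0,-0.2,0,1.0,-1],[0,0,0,-0.2,0,1.5,-1],[0,0,0,-0.8,0,1.9,-1],[0,0,0,-1.5,0,2.3,-1],[0,0,0,-2.1,0,2.75,-1],[0,0,0,-2.65,0,3.25,-1],[0,0,0,-2.65,0,3.25,-1]]}}

```text
t: 12.68
tool_pos: [0.4562, -0.0775, 0.1385]
tool_rot: [-2.399, -2.028, 0.001]
ft_force: [0.0, -0.2, -0.5]
opening: 0.0002
grasp_force: 0.0
```

```bash
cat > handle.py <<'E'
from h import *
c=cam("wrist"); im,D=viewer.get_image("wrist")
a=im.astype(int); m=(a[...,0]>70)&(a[...,0]>2.2*a[...,1])&(a[...,0]>2.2*a[...,2])&(D>0)
n,l,s,_=cv2.connectedComponentsWithStats(m.astype(np.uint8)); 
Q=(cloud(c,D)[m]-np.r_[J0,0])@JR.as_matrix()*1e3
Q=Q[(Q[:,2]>60)&(abs(Q[:,0]+20)<15)&(Q[:,1]<-120)]
print(len(Q),Q.min(0).round(),Q.max(0).round())
s=Q[abs(Q[:,0]+20)<4]
k=np.polyfit(s[:,1],s[:,2],1); print("angle above level",np.degrees(np.arctan(-k[0])))
go((-20,-192,87),deg=90)
E
python3 handle.py
```

```text
287 [ -29. -148.  104.] [ -13. -139.  116.]
angle above level 45.970567873160995
t 12.725 jig [ -20.  -167.   138.6] F [ 0.3 -0.3 -0. ] turn [-0.  0.  0.]
(-20, -192, 87) shift cm [-2.5   0.01  5.16]
```

The handle has turned to about 40° as planned, so I'll continue along the arc to the locked position.

Emit:
{"name": "move_arm", "arguments": {"steps": [[0,0,0,-0.55,0,0.55,-1],[0,0,0,-1.0,0,1.1,-1],[0,0,0,-1.4,0,1.75,-1],[0,0,0,-1.75,0,2.4,-1],[0,0,0,-2.05,0,3.1,-1],[0,0,0,-2.25,0,3.8,-1],[0,0,0,-2.4,0,4.5,-1],[0,0,0,-2.45,0,4.9,-1],[0,0,0,-2.5,0,5.15,-1],[0,0,0,-2.5,0,5.25,-1],[0,0,0,-2.5,0,5.25,-1]]}}

```text
t: 14.1
tool_pos: [0.4525, -0.1021, 0.0878]
tool_rot: [2.397, 2.027, 0.0]
ft_force: [-12.1, 2.4, 41.8]
opening: -0.0
grasp_force: 20.8
```

```bash
python3 handle.py
```

```text
999 [ -30. -173.   80.] [ -13. -150.   91.]
angle above level 10.744782189570415
t 14.15 jig [ -19.4 -192.1   87.8] F [-12.1   2.7  42.6] turn [0.1 0.1 0.1]
(-20, -192, 87) shift cm [ 0.01 -0.06  0.08]
```

42 N at 88 mm height means the handle is against its stop. I'll lift off and check.

Emit:
{"name": "move_arm", "arguments": {"steps": [[0,0,0,0,0,-1,-1],[0,0,0,0,0,-5,-1],[0,0,0,-3,0,-11,-1],[0,0,0,-8,0,-16,-1],[0,0,0,-10,0,-18,-1],[0,0,0,-10,0,-18,-1]]}}

```text
t: 14.9
tool_pos: [0.4361, -0.2024, 0.2674]
tool_rot: [2.399, 2.024, 0.001]
ft_force: [0.2, -0.4, -0.7]
opening: 0.0003
grasp_force: 0.0
```

```bash
python3 handle.py; python3 - <<'E'
from h import *
im,_=viewer.get_image("top"); im1,D=viewer.get_image("wrist"); im2,_=viewer.get_image("scene"); np.savez("w5.npz",im=im1,D=D)
f=lambda a:cv2.resize(a,(400,300),interpolation=cv2.INTER_CUBIC)
save("w5.png",np.vstack([np.hstack([f(im[150:255,250:390]),f(im2[180:285,260:400])]),f(im1[:240,160:480]).repeat(2,1)[:,:800]]))
E
```

```text
1127 [ -30. -221.   81.] [ -13. -150.   91.]
angle above level -0.010740842830244643
t 14.95 jig [ -19.4 -292.3  266.1] F [ 0.1 -0.7 -0.6] turn [ 0.  0. -0.]
(-20, -192, 87) shift cm [10.04 -0.07 17.91]
```

View pics/w5.png

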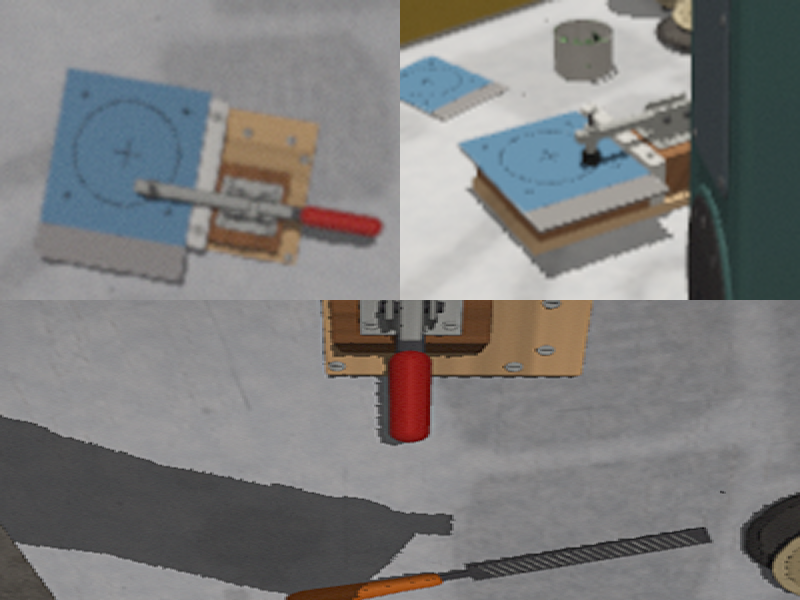

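The handle is level (0.0°) and the foot presses on the blank. The blank lies flush along the fence with the bare strip past the ledge's end, and the arm is clear. I'm handing it in.

```bash
python3 -c "
from plant import job
print(job.close_job())"
```

```text
the job is handed in; nothing more can be done
None
```

I handed the job in at about 15 s of the 51 s allowed: the blank lies flush against the fence with its bare strip about 30 mm past the ledge's end, and the clamp is shut with its foot on the blank; no verdict came back.

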